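# Put the mixed-up reagent bottles back in their colour-coded holders

## Task

The three reagent bottles and the vial have been put back in the wrong holders: move each one so that it stands upright in the holder whose colour matches its cap, flat on the floor of the dish. The yellow holder is the spare for parking one on the way and must be empty at the end; never tip a bottle over or set one down on the bare bench, and leave the glass beaker where it stands.

Things in the scene. Friction and masses are not known exactly. Their poses are not given: they have to be found in the camera images.
- red_bottle: White dropper bottle with a pointed red cap: body 27 mm in diameter up to 52 mm, cap 20 mm wide above, 86 mm tall in all, about 25 g. Stands upright in one of the holders. Origin: centre of its underside; z up along its axis
- blue_bottle: White dropper bottle with a pointed blue cap: body 23 mm in diameter up to 44 mm, cap 18 mm wide above, 73 mm tall in all, about 21 g. Stands upright in one of the holders. Origin: centre of its underside; z up along its axis
- white_vial: White-capped sample vial: 21 mm in diameter, 51 mm tall, about 18 g. Stands upright in one of the holders. Origin: centre of its underside; z up along its axis
- green_bottle: Amber bottle with a green cap: body 25 mm in diameter up to about 39 mm, cap 14 mm wide above, 64 mm tall in all, about 30 g. Stands upright in one of the holders. Origin: centre of its underside; z up along its axis
- red_holder: red round holder fixed to the bench: a shallow dish 66 mm across and 8 mm high, with a broad red rim round a black floor 45 mm across that lies 4 mm above the bench (rim 4 mm above that floor). Origin: centre of its underside, on the bench; z up
- blue_holder: blue round holder fixed to the bench: a shallow dish 66 mm across and 8 mm high, with a broad blue rim round a black floor 45 mm across that lies 4 mm above the bench (rim 4 mm above that floor). Origin: centre of its underside, on the bench; z up
- white_holder: white round holder fixed to the bench: a shallow dish 66 mm across and 8 mm high, with a broad white rim round a black floor 45 mm across that lies 4 mm above the bench (rim 4 mm above that floor). Origin: centre of its underside, on the bench; z up
- green_holder: green round holder fixed to the bench: a shallow dish 66 mm across and 8 mm high, with a broad green rim round a black floor 45 mm across that lies 4 mm above the bench (rim 4 mm above that floor). Origin: centre of its underside, on the bench; z up
- yellow_holder: yellow round holder fixed to the bench (the spare, empty at the start): a shallow dish 66 mm across and 8 mm high, with a broad yellow rim round a black floor 45 mm across that lies 4 mm above the bench (rim 4 mm above that floor). Origin: centre of its underside, on the bench; z up
- beaker: Empty clear glass beaker beside the work, 55 mm in diameter and 70 mm tall, loose, not to be moved. Origin: centre of its underside. (Not listed: a fixed computer screen, 0.42 m high, stands on the bench at the robot's left, its near edge at about x 0.13, y 0.11 and its far edge at about x 0.29, y 0.63, all the work being beyond it; keep the arm clear of it)
Things that resemble listed ones, but are neither listed nor needed, are in the scene too. What is shaped like the white_vial but pink, purple or turquoise is not meant.

How it is judged:
At the end, for the whole second after the job is handed in: Each of the red-, blue-, white- and green-capped containers stands in the holder of its own colour: centre within 14 mm of the holder's centre, resting on the dish floor (base 2 to 7 mm above the bench), within 0.1 rad of upright, released and at rest; the yellow holder is thereby empty (horizontal distance between red_bottle and red_holder below 0.014 m and z of red_bottle in the frame of red_holder between 0.002 and 0.007 m and angle between each of red_bottle, blue_bottle, white_vial, green_bottle's own z axis and vertical below 0.1 rad and linear speed of each of red_bottle, blue_bottle, white_vial, green_bottle below 0.02 m/s and horizontal distance between blue_bottle and blue_holder below 0.014 m and z of blue_bottle in the frame of blue_holder between 0.002 and 0.007 m and horizontal distance between white_vial and white_holder below 0.014 m and z of white_vial in the frame of white_holder between 0.002 and 0.007 m and horizontal distance between green_bottle and green_holder below 0.014 m and z of green_bottle in the frame of green_holder between 0.002 and 0.007 m); the robot touches nothing.
It fails at once if a bottle or the vial is tipped over (angle between any of red_bottle, blue_bottle, white_vial, green_bottle's own z axis and vertical above 0.7 rad).
It fails at once if a bottle or the vial touches down on the bare bench (height (world z) of any of red_bottle, blue_bottle, white_vial, green_bottle below 0.002 m).
It fails at once if the beaker is pushed more than 20 mm or tipped (distance of beaker from where it was at the start of the episode above 0.02 m or angle between beaker's own z axis and vertical above 0.3 rad).
It also fails if it takes over 112 s, if anything falls off the work surface, if the arm or the gripper's body presses on something with over 40 N, if the wrist force passes 120 N, or if a joint passes its speed limit or range.

## Robot

A 7-joint arm with a two-finger parallel gripper is mounted at the origin on the work surface; the furniture and walls round the work are solid. World frame = base frame: x ahead of the robot, y to its left, z up, the work surface at z = 0. Lengths are in m, angles in rad, forces in N, time in s.
With the tool pointing down it reaches from about 0.425 to 0.875 m from the base axis. Payload 4.7 kg.
Tool frame: the origin (TCP) lies where the fingers leave the gripper's body, on its centre line; the fingertips stand 70 mm ahead of it and the grasp point (between the pads) lies 51 mm ahead of it; z points along the fingers, y is the line along which they close (so a half turn about z gives the same grasp; the last joint's range is limited). The gripper opens to 87 mm and grips with 3 to 60 N. Pads are 19 mm wide; open, the fingers measure 117 mm over their backs; the gripper's body (75 mm by 190 mm) begins 51 mm behind the grasp point.
Start: joints at [1.249, 0.321, -0.07, 1.45, 0.023, 1.371, -0.057], TCP at [0.214, -0.614, 0.292] pointing down, gripper open.
Joint ranges: [-2.86, 2.86], [-0.3, 2.09], [-1.38, 1.24], [0.06, 2.45], [-1.56, 4.7], [0.09, 2.05], [-2.69, 2.69]. Speed limits (rad/s): [2.57, 2.57, 3.14, 3.14, 3.14, 3.14, 3.14].

## Interface

Orientations are given as a rotation vector (axis times angle).
In Python, from bench import ctrl gives the robot as it stands.
- The arm moves only by the tool drive_tool, never from a script. Its argument "motion" is a list of rows, each a list of 3 entries, a list of its own where there are three numbers: the shift along the tool's x, y, z in cm, then the turn, a rotation vector about the tool's x, y, z in degrees, then the opening, from -1 (shut) to 1 (fully open). In form: [[[x, y, z], [ax, ay, az], claw], ...]. A call has 1 to 12 rows; each row shifts and turns the commanded pose from where the row before left it, along the tool's axes as they then stand; what a row does not reach is not made up. A row lasts 1/8 s, in which the tool goes at most 62.5 mm and 10.7 degrees, less where a joint would pass 70% of its speed; a pose out of reach is approached as far as the arm can. A call with a gripper value outside its range is refused whole. The fingers move at their own pace and stop on an object; "force" is the grip in N (left out, the last holds). Time passes only in rows, so rows that do not move let the fingers close. It gives the time, the measured TCP pose, the force, the opening and the grip force at its end, in the units of the state.
- ctrl.get_state(): the state, without advancing time (a new reading comes with each control period).
- ctrl.get_image(name): name is "side" or "top"; returns the picture (384x512x3 uint8, red, green, blue); there is no depth.
- ctrl.calibration(name): a dict with "K" (3x3 intrinsics, pixels), "distortion" ([k1, k2, p1, p2, k3] as OpenCV has them; the pictures are not rectified), "origin" and "attitude" of the camera in the world. Camera axes: x right, y up, looking along -z (the intrinsics and any distortion apply to the point x, -y, -z); pixel columns grow to the right and rows downward; lengths in m; the calibration is good to about 2 mm. A picture is of the moment at which its call begins. calibration takes no time and is no camera call.
- ctrl.close_job(): hands the job in; it is judged then, once.
The state is a dict: "time": time; "joint_positions": joint angles; "qd": joint speeds; "joint_torque": joint torques, N m; "position": TCP position; "tool_rot": TCP orientation; "ft_force": force on the tool from outside, world axes, zero at the start; "torque": the same for the moment, N m; "grip_width": opening from 0.0 (shut) to 1.0 (fully open); "grip_force": force on a finger pad.
Only numpy, scipy, OpenCV 4.12 (cv2) and the standard library are available. Lean on these libraries where they do the work, as an engineer would, in place of code of your own. Each camera call takes 0.05 s, during which the arm holds its last target. There are 200 camera calls.

## Working session

There is one attempt and no reset: what is moved stays moved. The work goes in short steps, Python scripts to look and compute and a tool call to move; the robot and the scene stay as the last step left them, time stands still between calls to the robot, and variables do not carry over. Pictures are saved under pics/ and viewed, at most 17 in all, crops included, and the job is handed in when it is done.

Besides the shell and the picture viewer there is one more tool, called after "Request:" as name([rows], argument=value, ...), one row to a line, values as JSON. drive_tool: Moves the arm, as the interface text tells. Its arguments: {"type":"object","properties":{"motion":{"type":"array","items":{"type":"array"}},"force":{"type":"number"}},"required":["motion"]}

```bash
mkdir -p pics; python3 - <<'E'
from bench import ctrl
import cv2
for n in("side","top"):
    cv2.imwrite(f"pics/{n}0.png",ctrl.get_image(n)[:,:,::-1])
    print(n,ctrl.calibration(n))
print(ctrl.get_state())
E
```

```text
side {'K': array([[434.49782088,   0.        , 254.84394463],
       [  0.        , 434.49782088, 191.06697625],
       [  0.        ,   0.        ,   1.        ]]), 'distortion': array([-0.01958404,  0.        ,  0.        ,  0.        ,  0.        ]), 'origin': array([ 0.13798647, -0.52400563,  0.55277524]), 'attitude': array([ 0.94834244, -0.2474328 , -0.47036405])}
top {'K': array([[471.58767407,   0.        , 250.01968374],
       [  0.        , 471.58767407, 200.96542174],
       [  0.        ,   0.        ,   1.        ]]), 'distortion': array([0.03236309, 0.        , 0.        , 0.        , 0.        ]), 'origin': array([0.41035899, 0.14430855, 1.23036302]), 'attitude': array([ 0.02469118, -0.0680995 , -1.54515818])}
{'time': 0.1, 'joint_positions': array([ 1.24908339,  0.3217469 , -0.07010978,  1.45155686,  0.02261976,
        1.37080205, -0.05691938]), 'qd': array([-0.0013524 , -0.00264724,  0.00014675, -0.00320841, -0.00164809,
        0.0005837 , -0.00041283]), 'joint_torque': array([-1.40328025e-04, -4.92574131e+01, -4.05483562e-01, -3.13399494e+01,
       -6.41250028e-02,  3.94858117e-02,  6.19637854e-05]), 'position': array([ 0.21404312, -0.61334595,  0.29127033]), 'tool_rot': array([-3.09574507e+00, -5.24793902e-01,  6.14722652e-04]), 'ft_force': array([-0.41171395,  0.69875668, -0.42467953]), 'torque': array([ 0.03968705, -0.0356858 ,  0.02134323]), 'grip_force': 0.0, 'grip_width': 1.0015851813473227}
```

View pics/top0.png

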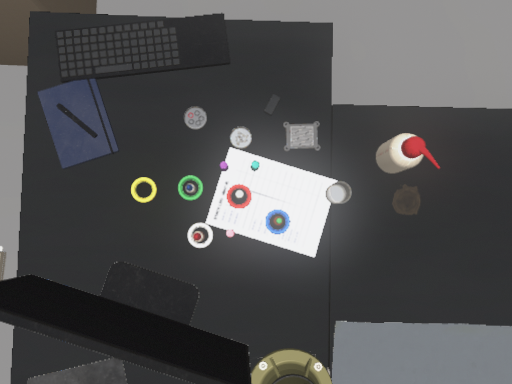

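View pics/side0.png

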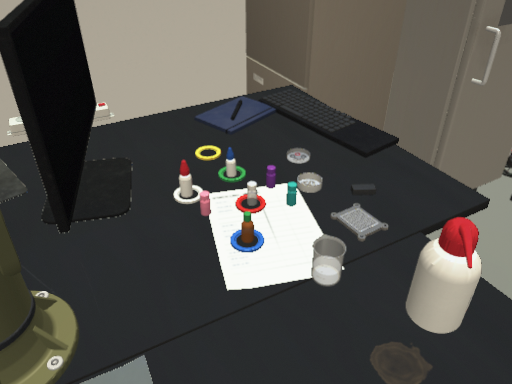

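The top view shows the holders yellow (144,190), green (190,188, blue bottle in it), red (239,196, vial), white (200,235, red bottle) and blue (277,222, green bottle). The beaker is at (339,192), and the look-alike vials are purple (223,166), turquoise (255,166) and pink (230,233). The side view agrees. The white-capped vial at side (252,193), in the red holder, is the one meant.

```bash
cat > h.py <<'E'
import numpy as np,cv2
from scipy.spatial.transform import Rotation as R
from bench import ctrl
def ray(n,uv):
    c=ctrl.calibration(n)
    p=cv2.undistortPoints(np.array([[uv]],float),c["K"],c["distortion"])[0,0]
    return np.array(c["origin"]),R.from_rotvec(c["attitude"]).apply([p[0],-p[1],-1])
def plane(n,uv,z):
    o,d=ray(n,uv); return (o+d*(z-o[2])/d[2]).round(4)
def tri(a,b):
    o1,d1=ray("top",a);o2,d2=ray("side",b)
    s=np.linalg.lstsq(np.c_[d1,-d2],o2-o1,rcond=None)[0]
    p,q=o1+d1*s[0],o2+d2*s[1]
    return ((p+q)/2).round(4),np.linalg.norm(p-q).round(4)
def mask(im,col):
    h,s,v=cv2.split(cv2.cvtColor(im,cv2.COLOR_RGB2HSV))
    lo,hi={"red":(172,188),"green":(45,80),"blue":(105,125),"yellow":(22,38)}[col]
    hh=np.where(h<10,h.astype(int)+180,h.astype(int))
    return ((hh>=lo)&(hh<=hi)&(s>110)&(v>50)).astype(np.uint8)
def blobs(im,m,amin=6):
    c,_=cv2.findContours(m,cv2.RETR_EXTERNAL,cv2.CHAIN_APPROX_NONE)
    out=[]
    for k in c:
        x,y,w,hh=cv2.boundingRect(k)
        if w*hh>=amin: out.append((x,y,w,hh,len(k)>=5 and [round(float(t),1) for t in cv2.fitEllipse(cv2.convexHull(k))[0]] if len(cv2.convexHull(k))>=5 else None))
    return out
E
python3 - <<'E'
from h import *
t=ctrl.get_image("top");s=ctrl.get_image("side")
for n,im,(x0,y0,x1,y1) in(("top",t,(120,140,360,260)),("side",s,(150,130,360,300))):
    cr=np.zeros_like(im);cr[y0:y1,x0:x1]=im[y0:y1,x0:x1]
    for c in("red","green","blue","yellow"):
        for b in blobs(cr,mask(cr,c),12):
            print(n,c,b, b[4] and plane(n,b[4],.008))
    cv2.imwrite(f"pics/{n}1.png",cv2.resize(im[y0:y1,x0:x1],None,fx=3.3,fy=3.3,interpolation=2)[:,:,::-1])
E
```

```text
top red (194, 233, 7, 7, [196.8, 236.2]) [0.3889 0.2462 0.008 ]
top red (227, 185, 24, 23, [238.6, 196.1]) [0.4952 0.1412 0.008 ]
top green (178, 175, 24, 25, [189.9, 187.4]) [0.5145 0.2679 0.008 ]
top blue (266, 210, 24, 24, [277.1, 221.3]) [0.4323 0.0397 0.008 ]
top blue (187, 185, 3, 4, [188.2, 186.7]) [0.5162 0.2724 0.008 ]
top yellow (131, 177, 26, 26, [143.3, 189.3]) [0.5064 0.3874 0.008 ]
side red (201, 196, 9, 19, [205.0, 203.8]) [0.4109 0.1797 0.008 ]
side red (236, 194, 30, 19, [250.2, 203.0]) [0.4962 0.1352 0.008 ]
side red (179, 159, 11, 17, [183.8, 167.6]) [0.4265 0.3407 0.008 ]
side green (244, 212, 7, 10, [246.8, 216.3]) [0.4678 0.098  0.008 ]
side green (218, 166, 28, 17, [231.6, 173.4]) [0.5151 0.2608 0.008 ]
side blue (231, 230, 33, 22, [246.9, 240.0]) [0.4329 0.0331 0.008 ]
side blue (226, 147, 8, 13, [229.5, 152.8]) [0.5549 0.3516 0.008 ]
side yellow (195, 145, 26, 16, [207.6, 152.3]) [0.5074 0.3813 0.008 ]
```

View pics/top1.png

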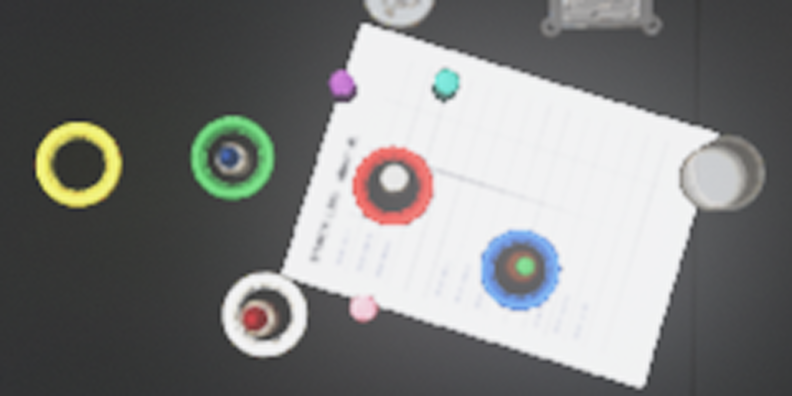

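View pics/side1.png

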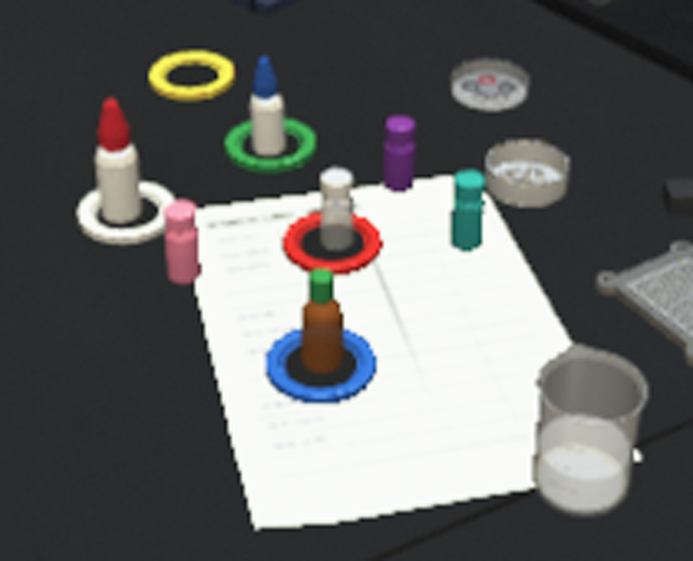

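The top crop gives the white holder centre at (200.0,235.2), the vial cap at (239.7,193.9) and the green cap at (279.4,220.9). In the side view the vial top is at (252,184) and the green cap at (247.2,216.3). Of the vial-shaped things (pink (205,204), purple (271,176), turquoise (292,194) and white (252,193) in the side view), only the one in the red holder has a white cap, so that is the vial. Next I triangulate the bottle axes.

```bash
python3 - <<'E'
from h import *
print("white holder",plane("top",(200.,235.2),.008))
for n,a,b,z in(("red",(196.8,236.2),(183.8,167.6),.075),("blue",(188.2,186.7),(229.5,152.8),.065),("green",(279.4,220.9),(247.2,216.3),.063),("vial",(239.7,193.9),(252.1,184),.055)):
    print(n,tri(a,b),plane("top",a,z),plane("side",b,z))
for n,a in(("purple",(223.5,165.5)),("turq",(255,165.5)),("pink",(230,233.3))): print(n,plane("top",a,.05))
print("beaker",plane("top",(339,191.5),.07))
s=ctrl.get_state();print(R.from_rotvec(s["tool_rot"]).as_matrix().round(4))
E
```

```text
white holder [0.3916 0.2381 0.008 ]
red (array([0.3914, 0.2404, 0.0716]), np.float64(0.003)) [0.3901 0.2406 0.075 ] [0.391  0.2344 0.075 ]
blue (array([0.5128, 0.2662, 0.0614]), np.float64(0.0027)) [0.5113 0.2664 0.065 ] [0.5113 0.26   0.065 ]
green (array([0.4343, 0.0377, 0.0612]), np.float64(0.0041)) [0.4325 0.0387 0.063 ] [0.4352 0.0349 0.063 ]
vial (array([0.4997, 0.1377, 0.0537]), np.float64(0.0047)) [0.4975 0.1388 0.055 ] [0.501  0.1352 0.055 ]
purple [0.5684 0.1813 0.05  ]
turq [0.5706 0.102  0.05  ]
pink [0.3988 0.1604 0.05  ]
beaker [ 0.5088 -0.1071  0.07  ]
[[ 9.441e-01  3.296e-01 -4.000e-04]
 [ 3.296e-01 -9.441e-01  1.100e-03]
 [-1.000e-04 -1.200e-03 -1.000e+00]]
```

Request:
drive_tool([
  [[0,0,-1.5],[0,0,-10.1],1],
  [[0,0,-1.5],[0,0,-10.1],1],
  [[0,0,-1.5],[0,0,-10.1],1],
  [[0,0,-1.5],[0,0,-10.1],1],
  [[0,0,-1.5],[0,0,-10.1],1],
  [[0,0,-1.5],[0,0,-10.1],1],
  [[0,0,-1.5],[0,0,-10.1],1],
  [[5.2,2.5,0],[0,0,0],1],
  [[5.2,2.5,0],[0,0,0],1],
  [[5.2,2.5,0],[0,0,0],1],
  [[5.2,2.5,0],[0,0,0],1],
  [[5.2,2.5,0],[0,0,0],1],
], force=12)

```text
time: 1.7
position: [0.34, -0.3519, 0.3972]
tool_rot: [2.222, 2.22, -0.001]
ft_force: [1.0, -0.2, 0.4]
grip_width: 0.998
grip_force: 0.0
```

Request:
drive_tool([
  [[4.5,2.75,0],[0,0,0],1],
  [[4.5,2.75,0],[0,0,0],1],
  [[4.5,2.75,0],[0,0,0],1],
  [[4.5,2.75,0],[0,0,0],1],
  [[5.7,0.7,0],[0,0,0],1],
  [[5.7,0.7,0],[0,0,0],1],
  [[5.7,0.7,0],[0,0,0],1],
  [[5,-1,0],[0,0,0],1],
  [[5,-1,0],[0,0,0],1],
  [[5,-1,0],[0,0,0],1],
  [[4.4,-2.5,2],[0,0,0],0.4],
  [[4.4,-2.5,4],[0,0,0],0.4],
])

```text
time: 3.2
position: [0.3915, 0.2358, 0.3387]
tool_rot: [2.221, 2.219, 0.004]
ft_force: [0.7, 1.3, 0.3]
grip_width: 0.853
grip_force: 0.0
```

Request:
drive_tool([
  [[0,0,5],[0,0,0],0.4],
  [[0,0,5],[0,0,0],0.4],
  [[0,0,3],[0,0,0],0.4],
  [[0,0,0],[0,0,0],0.4],
])

```text
time: 3.7
position: [0.3902, 0.2332, 0.2068]
tool_rot: [-2.219, -2.219, 0.006]
ft_force: [-0.4, 0.3, 0.7]
grip_width: 0.703
grip_force: 0.0
```

```bash
python3 - <<'E'
from h import *
t=ctrl.get_image("top");s=ctrl.get_image("side")
a=cv2.resize(t[150:270,120:300],(570,380));b=cv2.resize(s[90:250,130:330],(475,380))
cv2.imwrite("pics/2.png",cv2.resize(np.hstack([a,b]),(800,291))[:,:,::-1])
print(ctrl.get_state()["position"],ctrl.get_state()["joint_positions"])
E
```

```text
[0.39217908 0.23410272 0.20933499] [ 0.6902367   0.01658768 -1.27123177  1.98493591  0.01693159  1.15105658
 -0.58866197]
```

View pics/2.png

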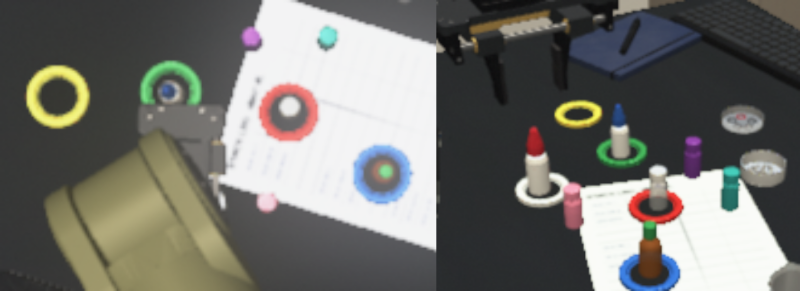

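The side view shows the open fingers above and behind the red bottle, which stands in the white holder at crop (538,175). Joint 3 is near its limit, so I test the next motion with small steps.

Request:
drive_tool([
  [[0.4,0,1],[0,0,0],0.4],
  [[0,0,1],[0,0,0],0.4],
  [[0,0,0],[0,0,0],0.4],
  [[0,0,0],[0,0,0],0.4],
])

```text
time: 4.3
position: [0.3921, 0.2378, 0.1889]
tool_rot: [2.222, 2.22, 0.001]
ft_force: [0.1, 0.5, 0.6]
grip_width: 0.697
grip_force: 0.0
```

```bash
python3 - <<'E'
from h import *
s=ctrl.get_state();print(s["position"],s["tool_rot"],s["joint_positions"])
E
```

```text
[0.39209983 0.23780192 0.18894753] [2.22231665e+00 2.21980402e+00 6.75584836e-04] [ 0.65091464  0.08795512 -1.27529291  2.00442446  0.0943457   1.11275033
 -0.66620471]
```

Request:
drive_tool([
  [[0.1,-0.1,2.5],[0,0,0],0.4],
  [[0,0,2.5],[0,0,0],0.4],
  [[0,0,2.4],[0,0,0],0.4],
  [[0,0,1.5],[0,0,0],0.4],
  [[0,0,0],[0,0,0],0.4],
  [[0,0,0],[0,0,0],0.4],
])

```text
time: 5.05
position: [0.3914, 0.2391, 0.1003]
tool_rot: [2.222, 2.22, 0.002]
ft_force: [0.4, -0.0, 0.2]
grip_width: 0.7
grip_force: 0.0
```

```bash
cat > look.py <<'E'
import sys
from h import *
s=ctrl.get_state();print(s["time"],s["position"].round(4),s["tool_rot"].round(3),s["joint_positions"].round(2),s["grip_width"],s["ft_force"].round(1))
if len(sys.argv)>1:
    t=ctrl.get_image("top");s=ctrl.get_image("side")
    cv2.imwrite(sys.argv[1],np.hstack([cv2.resize(t[150:260,120:300],(393,240)),cv2.resize(s[120:260,150:320],(400,330))[:240] if 0 else cv2.resize(s[130:255,150:330],(407,240))])[:,:,::-1])
E
python3 look.py pics/3.png
```

```text
5.05 [0.3914 0.2391 0.1003] [2.222e+00 2.220e+00 2.000e-03] [ 0.47  0.3  -1.16  2.09  0.34  0.96 -0.88] 0.7002799668175896 [ 0.4 -0.   0.2]
```

View pics/3.png

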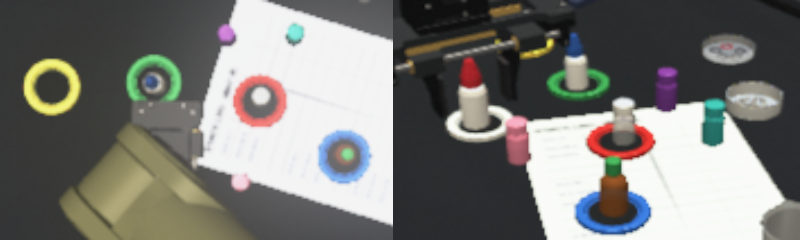

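```bash
cat >> h.py <<'E'
def proj(n,p):
    c=ctrl.calibration(n);X=R.from_rotvec(c["attitude"]).inv().apply(np.array(p,float)-c["origin"])*[1,-1,-1]
    return cv2.projectPoints(X.reshape(1,1,3),np.zeros(3),np.zeros(3),c["K"],c["distortion"])[0].ravel().round(1)
E
python3 - <<'E'
from h import *
for p in((.361,.239,.03),(.421,.239,.03),(.391,.239,.004),(.391,.239,.09),(.391,.233,.004),(.391,.233,.09)):
    q=proj("side",p);print(p,q,((q-[150,130])*[2.261,1.92]+[393,0]).round(0))
E
```

```text
(0.361, 0.239, 0.03) [171.9 188.1] [443. 112.]
(0.421, 0.239, 0.03) [197.6 180.6] [501.  97.]
(0.391, 0.239, 0.004) [186.  194.1] [474. 123.]
(0.391, 0.239, 0.09) [182.3 160.5] [466.  59.]
(0.391, 0.233, 0.004) [187.  195.5] [477. 126.]
(0.391, 0.233, 0.09) [183.4 161.8] [469.  61.]
```

The bottle axis at (470,60)–(475,125) lies between the fingers, as projected. Closing on it.

Request:
drive_tool([
  [[0,0,0],[0,0,0],-1],
  [[0,0,0],[0,0,0],-1],
  [[0,0,0],[0,0,0],-1],
  [[0,0,0],[0,0,0],-1],
  [[0,0,0],[0,0,0],-1],
  [[0,0,0],[0,0,0],-1],
], force=12)

```text
time: 5.9
position: [0.3908, 0.2387, 0.0994]
tool_rot: [2.223, 2.22, -0.0]
ft_force: [0.4, 0.3, 1.2]
grip_width: 0.301
grip_force: 12.0
```

Request:
drive_tool([
  [[0,0,-3],[0,0,0],-1],
  [[0,0,-3],[0,0,0],-1],
  [[0,0,-2.5],[0,0,0],-1],
  [[3,2.3,0],[0,0,0],-1],
  [[3,2.3,0],[0,0,0],-1],
  [[3,2.3,0],[0,0,0],-1],
  [[3,2.3,0],[0,0,0],-1],
  [[2.8,2.3,0],[0,0,0],-1],
  [[0,0,0],[0,0,0],-1],
  [[0,0,0],[0,0,0],-1],
])

```text
time: 7.15
position: [0.5053, 0.3862, 0.1839]
tool_rot: [-2.222, -2.221, 0.003]
ft_force: [0.1, -0.7, 0.1]
grip_width: 0.301
grip_force: 12.0
```

```bash
python3 look.py pics/4.png
```

```text
7.15 [0.5053 0.3862 0.1839] [-2.222 -2.221  0.003] [ 0.08  0.59 -1.05  1.59  0.53  1.28 -1.06] 0.3005118246507549 [ 0.1 -0.7  0.1]
```

View pics/4.png

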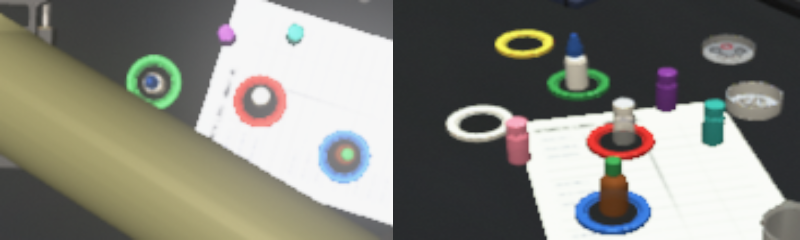

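The bottle is lifted clear and the white holder is empty at crop (480,122). Lowering into the yellow holder.

Request:
drive_tool([
  [[0.1,0.1,2.5],[0,0,0],-1],
  [[0,0,2.5],[0,0,0],-1],
  [[0,0,2],[0,0,0],-1],
  [[0,0,0.7],[0,0,0],-1],
  [[0,0,0],[0,0,0],-1],
])

```text
time: 7.88
position: [0.5068, 0.3875, 0.107]
tool_rot: [-2.222, -2.22, 0.001]
ft_force: [0.2, 0.2, -0.9]
grip_width: 0.302
grip_force: 12.0
```

```bash
python3 - <<'E'
from h import *
s=ctrl.get_image("side");print(ctrl.get_state()["position"],ctrl.get_state()["ft_force"])
cr=np.zeros_like(s);cr[80:170,170:240]=s[80:170,170:240]
for c in("red","yellow"):print(c,blobs(s,mask(cr,c),12))
for p in((.506,.387,.09),(.506,.387,.06),(.506,.387,.008),(.506,.387,.004)):print(p,proj("side",p))
cv2.imwrite("pics/5.png",cv2.resize(s[90:180,160:260],None,fx=5,fy=5)[:,:,::-1])
E
```

```text
[0.50711582 0.38787763 0.107817  ] [ 0.35632925 -0.18195136 -0.79533669]
red [(202, 118, 8, 15, [204.9, 126.0])]
yellow [(195, 145, 26, 16, [207.6, 152.3])]
(0.506, 0.387, 0.09) [204.1 122.2]
(0.506, 0.387, 0.06) [204.9 133.2]
(0.506, 0.387, 0.008) [206.2 151.5]
(0.506, 0.387, 0.004) [206.3 152.8]
```

View pics/5.png

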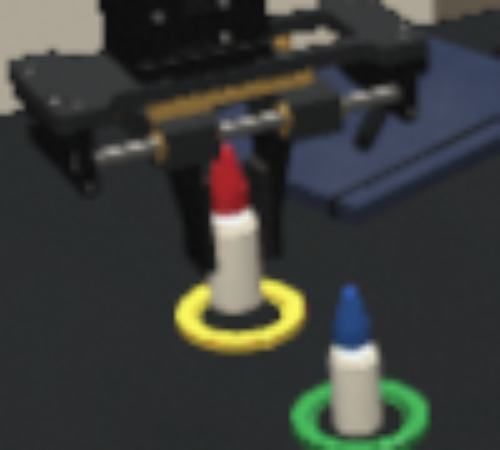

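The bottle hovers centred over the yellow dish (base at crop (237,308), ring at (240,312)). Lowering the last 7 mm and releasing.

Request:
drive_tool([
  [[0,0,0.5],[0,0,0],-1],
  [[0,0,0.2],[0,0,0],-1],
  [[0,0,0],[0,0,0],-1],
  [[0,0,0],[0,0,0],-1],
])

```text
time: 8.43
position: [0.507, 0.3877, 0.1006]
tool_rot: [2.223, 2.22, 0.0]
ft_force: [-0.4, -0.0, -0.4]
grip_width: 0.301
grip_force: 12.0
```

Request:
drive_tool([
  [[0,0,0.05],[0,0,0],-0.3],
  [[0,0,0],[0,0,0],0.4],
  [[0,0,0],[0,0,0],0.4],
  [[0,0,0],[0,0,0],0.4],
  [[0,0,-3],[0,0,0],0.4],
  [[0,0,-4],[0,0,0],0.4],
  [[0,0,-3],[0,0,0],0.4],
  [[-5,0,0],[0,0,0],0.4],
  [[-5,0,0],[0,0,0],0.4],
  [[-5,0,0],[0,0,0],0.4],
  [[-5,-0.4,0],[0,0,0],0.4],
  [[-4.9,-0.4,0],[0,0,0],0.4],
])

```text
time: 9.93
position: [0.4985, 0.137, 0.1999]
tool_rot: [2.222, 2.22, -0.0]
ft_force: [0.5, -0.7, 0.8]
grip_width: 0.697
grip_force: 0.0
```

```bash
python3 - <<'E'
from h import *
s=ctrl.get_image("side");st=ctrl.get_state();print(st["position"],st["joint_positions"].round(2))
for c in("red","yellow"):
    for b in blobs(s,mask(s,c),12):
        if 120<b[0]<300:print(c,b)
E
```

```text
[0.49907444 0.12822489 0.19885662] [ 0.77  0.31 -1.22  1.87  0.32  1.19 -0.57]
red (200, 196, 10, 19, [204.9, 204.2])
red (236, 194, 30, 19, [250.2, 203.0])
red (202, 124, 9, 11, [205.0, 129.8])
yellow (195, 145, 26, 16, [207.6, 152.3])
```

Request:
drive_tool([
  [[0,0,0],[0,0,0],0.4],
  [[0,0,0],[0,0,0],0.4],
  [[0,0,2],[0,0,0],0.4],
  [[0,0,2],[0,0,0],0.4],
  [[0,0,0],[0,0,0],0.4],
  [[0,0,0],[0,0,0],0.4],
])

```text
time: 10.72
position: [0.4986, 0.1393, 0.1597]
tool_rot: [-2.221, -2.221, 0.0]
ft_force: [-1.0, 0.2, -0.2]
grip_width: 0.695
grip_force: 0.0
```

Settled on target. Descending over the vial.

Request:
drive_tool([
  [[-0.1,0,2.4],[0,0,0],0.4],
  [[0,0,2.4],[0,0,0],0.4],
  [[0,0,1.8],[0,0,0],0.4],
  [[0,0,0.6],[0,0,0],0.4],
  [[0,0,0],[0,0,0],0.4],
  [[0,0,0],[0,0,0],0.4],
])

```text
time: 11.48
position: [0.4993, 0.1379, 0.0887]
tool_rot: [2.222, 2.22, 0.002]
ft_force: [0.5, -0.1, 0.7]
grip_width: 0.7
grip_force: 0.0
```

```bash
python3 look.py pics/6.png
```

```text
11.475 [0.4993 0.1379 0.0887] [2.222e+00 2.220e+00 2.000e-03] [ 0.61  0.47 -1.08  1.96  0.49  1.   -0.71] 0.6995060747397351 [ 0.5 -0.1  0.7]
```

View pics/6.png

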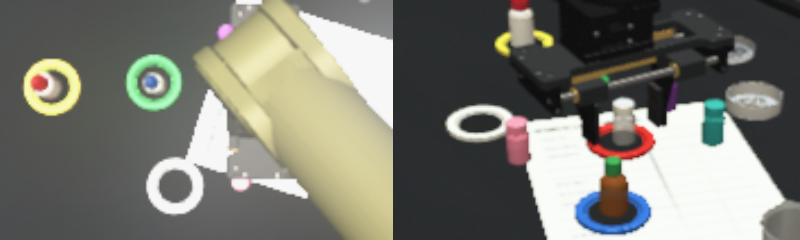

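The vial at crop (624,120) is centred between the fingers, and the red bottle stands in the yellow holder.

Request:
drive_tool([
  [[0,0,0],[0,0,0],-1],
  [[0,0,0],[0,0,0],-1],
  [[0,0,0],[0,0,0],-1],
  [[0,0,0],[0,0,0],-1],
  [[0,0,0],[0,0,0],-1],
  [[0,0,0],[0,0,0],-1],
  [[0,0,0],[0,0,0],-1],
])

```text
time: 12.45
position: [0.4987, 0.1376, 0.088]
tool_rot: [2.223, 2.22, -0.0]
ft_force: [-0.9, 0.6, -0.7]
grip_width: 0.236
grip_force: 12.0
```

Request:
drive_tool([
  [[0,0,-3],[0,0,0],-1],
  [[0,0,-3],[0,0,0],-1],
  [[0,0,-2],[0,0,0],-1],
  [[2.5,-2.7,0],[0,0,0],-1],
  [[2.5,-2.7,0],[0,0,0],-1],
  [[2.5,-2.7,0],[0,0,0],-1],
  [[2.5,-2.7,0],[0,0,0],-1],
  [[0,0,0],[0,0,0],-1],
  [[0,0,0],[0,0,0],-1],
  [[0,0,0],[0,0,0],-1],
])

```text
time: 13.7
position: [0.3916, 0.2369, 0.1679]
tool_rot: [-2.224, -2.218, 0.0]
ft_force: [0.7, -0.5, -0.2]
grip_width: 0.237
grip_force: 12.0
```

Request:
drive_tool([
  [[0.1,0,2.4],[0,0,0],-1],
  [[0,0,2.4],[0,0,0],-1],
  [[0,0,1.8],[0,0,0],-1],
  [[0,0,0.5],[0,0,0],-1],
  [[0,0,0],[0,0,0],-1],
  [[0,0,0],[0,0,0],-1],
])

```text
time: 14.45
position: [0.3915, 0.2389, 0.0976]
tool_rot: [2.223, 2.219, 0.002]
ft_force: [0.3, -1.0, 0.6]
grip_width: 0.238
grip_force: 12.0
```

```bash
python3 - <<'E'
from h import *
s=ctrl.get_image("side");print(ctrl.get_state()["position"])
cv2.imwrite("pics/7.png",cv2.resize(s[140:220,140:260],None,fx=5,fy=5)[:,:,::-1])
print([(proj("side",p)-[140,140])*5 for p in((.3916,.238,.008),(.3916,.238,.055))])
E
```

```text
[0.39143866 0.23883775 0.0976441 ]
[array([231., 264.]), array([221.5, 173.5])]
```

View pics/7.png

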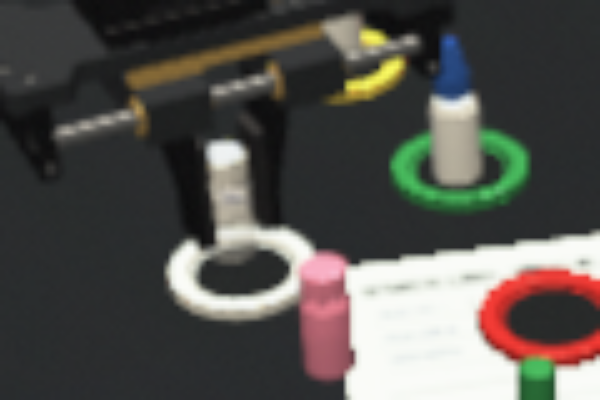

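The vial hovers 9 mm above the white dish, about 2 mm left of its centre (base at (238,255), floor centre (246,272)). I correct by 2 mm, lower and release.

Request:
drive_tool([
  [[0,0.2,0.5],[0,0,0],-1],
  [[0,0,0.4],[0,0,0],-1],
  [[0,0,0],[0,0,0],-1],
  [[0,0,0],[0,0,0],-1],
])

```text
time: 15.0
position: [0.3926, 0.2387, 0.0878]
tool_rot: [-2.222, -2.22, 0.001]
ft_force: [-0.7, -0.0, -0.3]
grip_width: 0.238
grip_force: 12.0
```

Request:
drive_tool([
  [[0,0,0],[0,0,0],-0.3],
  [[0,0,0],[0,0,0],0.4],
  [[0,0,0],[0,0,0],0.4],
  [[0,0,0],[0,0,0],0.4],
  [[0,0,-3],[0,0,0],0.4],
  [[0,0,-5],[0,0,0],0.4],
  [[0,0,-4],[0,0,0],0.4],
])

```text
time: 15.88
position: [0.3928, 0.2392, 0.2092]
tool_rot: [-2.22, -2.22, -0.0]
ft_force: [1.0, -1.5, 0.1]
grip_width: 0.696
grip_force: 0.0
```

Request:
drive_tool([
  [[3,2.3,0],[0,0,0],0.4],
  [[3,2.3,0],[0,0,0],0.4],
  [[3,2.3,0],[0,0,0],0.4],
  [[3,2.3,0],[0,0,0],0.4],
  [[2.9,2.3,0],[0,0,0],0.4],
  [[0,0,0],[0,0,0],0.4],
  [[0,0,0],[0,0,0],0.4],
  [[0,0,0],[0,0,0],0.4],
])

```text
time: 16.88
position: [0.5078, 0.3866, 0.208]
tool_rot: [2.223, 2.219, -0.001]
ft_force: [0.9, 0.0, 0.3]
grip_width: 0.699
grip_force: 0.0
```

```bash
python3 look.py pics/8.png
```

```text
16.875 [0.5078 0.3866 0.208 ] [ 2.223e+00  2.219e+00 -1.000e-03] [ 0.1   0.59 -1.09  1.56  0.53  1.32 -1.06] 0.6993647959796435 [0.9 0.  0.3]
```

View pics/8.png

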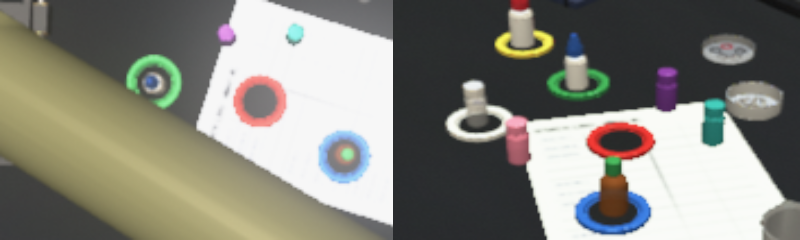

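The vial stands in the white holder (crop (477,105), ring (480,123)). Now the red bottle, from yellow to red.

Request:
drive_tool([
  [[0,-0.1,3],[0,0,0],0.4],
  [[0,0,3],[0,0,0],0.4],
  [[0,0,3],[0,0,0],0.4],
  [[0,0,1.7],[0,0,0],0.4],
  [[0,0,0],[0,0,0],0.4],
  [[0,0,0],[0,0,0],0.4],
  [[0,0,0],[0,0,0],-1],
  [[0,0,0],[0,0,0],-1],
  [[0,0,0],[0,0,0],-1],
  [[0,0,0],[0,0,0],-1],
  [[0,0,0],[0,0,0],-1],
  [[0,0,0],[0,0,0],-1],
])

```text
time: 18.48
position: [0.507, 0.3876, 0.101]
tool_rot: [2.223, 2.22, -0.0]
ft_force: [0.6, -0.9, 0.5]
grip_width: 0.298
grip_force: 12.0
```

Request:
drive_tool([
  [[0,0,-3],[0,0,0],-1],
  [[0,0,-4],[0,0,0],-1],
  [[0,0,-3],[0,0,0],-1],
  [[-4,-0.2,0],[0,0,0],-1],
  [[-5,-0.2,0],[0,0,0],-1],
  [[-5,-0.2,0],[0,0,0],-1],
  [[-5,-0.2,0],[0,0,0],-1],
  [[-3.6,-0.2,0],[0,0,0],-1],
  [[-2,-0.2,0],[0,0,0],-1],
  [[0,0,0],[0,0,0],-1],
  [[0,0,0],[0,0,0],-1],
  [[0,0,0],[0,0,0],-1],
])

```text
time: 19.98
position: [0.4945, 0.1432, 0.2011]
tool_rot: [-2.22, -2.223, -0.001]
ft_force: [0.1, -0.4, 0.8]
grip_width: 0.297
grip_force: 12.0
```

Request:
drive_tool([
  [[0,0,2.5],[0,0,0],-1],
  [[0,0,2.5],[0,0,0],-1],
  [[0,0,2.2],[0,0,0],-1],
  [[0,0,1],[0,0,0],-1],
  [[0,0,0],[0,0,0],-1],
  [[0,0,0],[0,0,0],-1],
])

```text
time: 20.72
position: [0.4953, 0.142, 0.1197]
tool_rot: [2.222, 2.22, 0.002]
ft_force: [0.8, 0.2, 0.1]
grip_width: 0.299
grip_force: 12.0
```

```bash
python3 - <<'E'
from h import *
s=ctrl.get_image("side");print(ctrl.get_state()["position"])
cv2.imwrite("pics/9.png",cv2.resize(s[150:230,200:320],None,fx=5,fy=5)[:,:,::-1])
E
```

```text
[0.49533237 0.1418805  0.11979028]
```

View pics/9.png

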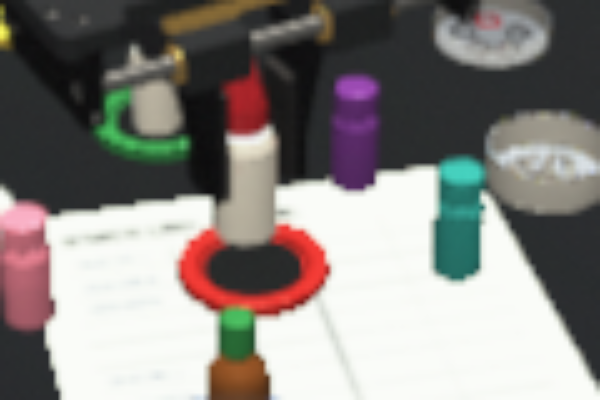

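The red bottle hovers 19 mm above the red dish, on line with its centre (base (247,235), floor (253,268)). Lowering and releasing.

Request:
drive_tool([
  [[0,0.1,1],[0,0,0],-1],
  [[0,0,0.6],[0,0,0],-1],
  [[0,0,0.25],[0,0,0],-1],
  [[0,0,0],[0,0,0],-1],
  [[0,0,0],[0,0,0],-1],
])

```text
time: 21.4
position: [0.4957, 0.1415, 0.1007]
tool_rot: [2.222, 2.22, -0.001]
ft_force: [-2.5, -1.8, 5.0]
grip_width: 0.299
grip_force: 12.0
```

Request:
drive_tool([
  [[0,0,0],[0,0,0],-0.3],
  [[0,0,0],[0,0,0],0.4],
  [[0,0,0],[0,0,0],0.4],
  [[0,0,0],[0,0,0],0.4],
  [[0,0,-3],[0,0,0],0.4],
  [[0,0,-4],[0,0,0],0.4],
  [[0,0,-3],[0,0,0],0.4],
  [[4,0.6,0],[0,0,0],0.4],
  [[5,0.6,0],[0,0,0],0.4],
  [[3.4,0.4,0],[0,0,0],0.4],
  [[0,0,0],[0,0,0],0.4],
  [[0,0,0],[0,0,0],0.4],
])

```text
time: 22.9
position: [0.5118, 0.2648, 0.2001]
tool_rot: [2.223, 2.22, -0.002]
ft_force: [0.3, 0.3, 0.3]
grip_width: 0.702
grip_force: 0.0
```

Request:
drive_tool([
  [[0,0,0],[0,0,0],0.4],
  [[0,0,2.5],[0,0,0],0.4],
  [[0,0,2.5],[0,0,0],0.4],
  [[0,0,0],[0,0,0],0.4],
  [[0,0,0],[0,0,0],0.4],
])

```text
time: 23.52
position: [0.5124, 0.2652, 0.1513]
tool_rot: [2.223, 2.219, 0.001]
ft_force: [0.1, -0.1, 0.9]
grip_width: 0.702
grip_force: 0.0
```

```bash
python3 look.py pics/10.png
```

```text
23.525 [0.5124 0.2652 0.1513] [2.223e+00 2.219e+00 1.000e-03] [ 0.37  0.53 -1.12  1.77  0.51  1.17 -0.91] 0.7021486319195128 [ 0.1 -0.1  0.9]
```

View pics/10.png

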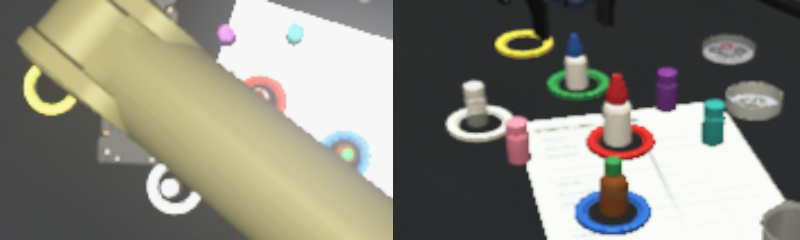

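The red bottle stands in the red holder (crop (617,120)), and the fingers straddle the blue bottle at (575,62).

Request:
drive_tool([
  [[0,0,2.5],[0,0,0],0.4],
  [[0,0,2.4],[0,0,0],0.4],
  [[0,0,1.2],[0,0,0],0.4],
  [[0,0,0],[0,0,0],0.4],
  [[0,0,0],[0,0,0],0.4],
  [[0,0,0],[0,0,0],-1],
  [[0,0,0],[0,0,0],-1],
  [[0,0,0],[0,0,0],-1],
  [[0,0,0],[0,0,0],-1],
  [[0,0,0],[0,0,0],-1],
  [[0,0,0],[0,0,0],-1],
  [[0,0,0],[0,0,0],-1],
])

```text
time: 25.12
position: [0.5119, 0.2656, 0.0895]
tool_rot: [2.223, 2.22, -0.0]
ft_force: [-0.2, 0.3, 0.4]
grip_width: 0.257
grip_force: 12.0
```

Request:
drive_tool([
  [[0,0,-2.5],[0,0,0],-1],
  [[0,0,-3],[0,0,0],-1],
  [[0,0,-2],[0,0,0],-1],
  [[4,-0.2,0],[0,0,0],-1],
  [[5,-0.2,0],[0,0,0],-1],
  [[3.1,-0.1,0],[0,0,0],-1],
  [[0,0,0],[0,0,0],-1],
  [[0,0,0],[0,0,0],-1],
  [[0,0,2],[0,0,0],-1],
  [[0,0,2.5],[0,0,0],-1],
  [[0,0,1.8],[0,0,0],-1],
  [[0,0,0.4],[0,0,0],-1],
])

```text
time: 26.62
position: [0.5062, 0.3855, 0.0949]
tool_rot: [-2.222, -2.22, 0.006]
ft_force: [0.8, 0.3, 0.1]
grip_width: 0.26
grip_force: 12.0
```

Request:
drive_tool([
  [[0,0,0],[0,0,0],-1],
  [[0,0,0],[0,0,0],-1],
])

```text
time: 26.88
position: [0.5073, 0.3871, 0.0983]
tool_rot: [2.222, 2.22, 0.002]
ft_force: [-0.6, 0.8, -0.0]
grip_width: 0.255
grip_force: 12.0
```

```bash
python3 - <<'E'
from h import *
s=ctrl.get_image("side");print(ctrl.get_state()["position"])
cr=np.zeros_like(s);cr[80:170,170:240]=s[80:170,170:240]
for c in("blue","yellow"):print(c,blobs(s,mask(cr,c),12))
print(proj("side",(.506,.387,.085)))
E
```

```text
[0.50731502 0.3870946  0.09832807]
blue [(203, 123, 7, 12, [205.8, 129.9])]
yellow [(195, 145, 26, 16, [207.6, 152.3])]
[204.2 124.1]
```

Request:
drive_tool([
  [[0,-0.1,0.5],[0,0,0],-1],
  [[0,0,0.3],[0,0,0],-1],
  [[0,0,0],[0,0,0],-1],
  [[0,0,0],[0,0,0],-1],
  [[0,0,0],[0,0,0],-0.3],
  [[0,0,0],[0,0,0],0.4],
  [[0,0,0],[0,0,0],0.4],
  [[0,0,0],[0,0,0],0.4],
  [[0,0,-3],[0,0,0],0.4],
  [[0,0,-5],[0,0,0],0.4],
  [[0,0,-4],[0,0,0],0.4],
])

```text
time: 28.3
position: [0.506, 0.3869, 0.2113]
tool_rot: [-2.222, -2.221, -0.001]
ft_force: [0.7, -0.2, -1.0]
grip_width: 0.701
grip_force: 0.0
```

Request:
drive_tool([
  [[-4,-0.8,0],[0,0,0],0.4],
  [[-5,-1,0],[0,0,0],0.4],
  [[-5,-1,0],[0,0,0],0.4],
  [[-5,-1,0],[0,0,0],0.4],
  [[-5,-1,0],[0,0,0],0.4],
  [[-5,-1,0],[0,0,0],0.4],
  [[-4,-1,0],[0,0,0],0.4],
  [[-2,-0.5,0],[0,0,0],0.4],
  [[0,0,0],[0,0,0],0.4],
  [[0,0,0],[0,0,0],0.4],
  [[0,0,0],[0,0,0],0.4],
])

```text
time: 29.68
position: [0.4328, 0.0385, 0.2095]
tool_rot: [-2.218, -2.223, -0.001]
ft_force: [0.2, -1.1, -0.0]
grip_width: 0.704
grip_force: 0.0
```

```bash
python3 look.py pics/11.png
```

```text
29.675 [0.4328 0.0385 0.2095] [-2.218e+00 -2.223e+00 -1.000e-03] [ 1.21 -0.14 -1.25  2.03 -0.15  1.16  0.02] 0.7039513437013255 [ 0.2 -1.1 -0. ]
```

View pics/11.png

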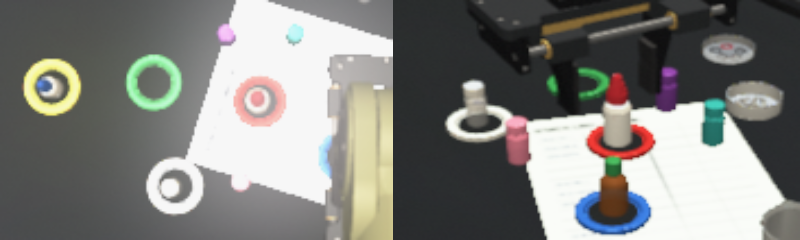

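All good so far: the yellow holder has blue, red has red, white has the vial, and green is empty. Descending on the green bottle.

Request:
drive_tool([
  [[-0.05,0.05,3],[0,0,0],0.4],
  [[0,0,3],[0,0,0],0.4],
  [[0,0,3],[0,0,0],0.4],
  [[0,0,2.5],[0,0,0],0.4],
  [[0,0,1],[0,0,0],0.4],
  [[0,0,0],[0,0,0],0.4],
  [[0,0,0],[0,0,0],0.4],
])

```text
time: 30.65
position: [0.4339, 0.0364, 0.0854]
tool_rot: [2.221, 2.219, 0.001]
ft_force: [-0.3, -0.2, 0.6]
grip_width: 0.697
grip_force: 0.0
```

```bash
python3 look.py pics/12.png
```

```text
30.65 [0.4339 0.0364 0.0854] [2.221e+00 2.219e+00 1.000e-03] [ 0.99  0.28 -1.21  2.15  0.34  0.92 -0.42] 0.6974484770120291 [-0.3 -0.2  0.6]
```

View pics/12.png

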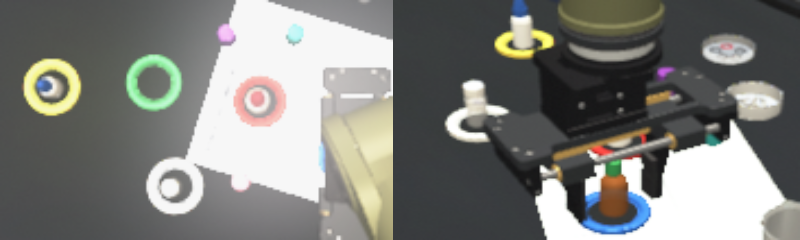

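The green bottle at crop (615,190) is between the fingers, so I close on it and lift.

Request:
drive_tool([
  [[0.1,0,0.1],[0,0,0],0.4],
  [[0,0,0],[0,0,0],-1],
  [[0,0,0],[0,0,0],-1],
  [[0,0,0],[0,0,0],-1],
  [[0,0,0],[0,0,0],-1],
  [[0,0,0],[0,0,0],-1],
  [[0,0,0],[0,0,0],-1],
  [[0,0,0],[0,0,0],-1],
])

```text
time: 31.75
position: [0.4332, 0.0372, 0.0835]
tool_rot: [2.223, 2.22, 0.0]
ft_force: [0.8, -0.3, 0.3]
grip_width: 0.28
grip_force: 12.0
```

Request:
drive_tool([
  [[0,0,-3],[0,0,0],-1],
  [[0,0,-5],[0,0,0],-1],
  [[0,0,-4],[0,0,0],-1],
  [[4,1.4,0],[0,0,0],-1],
  [[5,1.8,0],[0,0,0],-1],
  [[5,1.8,0],[0,0,0],-1],
  [[5,1.8,0],[0,0,0],-1],
  [[4,1.3,0],[0,0,0],-1],
  [[0,0,0],[0,0,0],-1],
  [[0,0,0],[0,0,0],-1],
  [[0,0,0],[0,0,0],-1],
])

```text
time: 33.12
position: [0.5127, 0.2597, 0.2039]
tool_rot: [2.224, 2.218, -0.002]
ft_force: [0.4, 0.1, -0.5]
grip_width: 0.283
grip_force: 12.0
```

Request:
drive_tool([
  [[0,0,3],[0,0,0],-1],
  [[0,0,3],[0,0,0],-1],
  [[0,0,3],[0,0,0],-1],
  [[0,0,1.5],[0,0,0],-1],
  [[0,0,0],[0,0,0],-1],
  [[0,0,0],[0,0,0],-1],
])

```text
time: 33.88
position: [0.5131, 0.2618, 0.1003]
tool_rot: [2.222, 2.22, 0.003]
ft_force: [0.3, 0.6, 0.1]
grip_width: 0.281
grip_force: 12.0
```

```bash
python3 - <<'E'
from h import *
s=ctrl.get_image("side");print(ctrl.get_state()["position"])
cr=np.zeros_like(s);cr[110:190,200:260]=s[110:190,200:260]
print(blobs(s,mask(cr,"green"),8),proj("side",(.5145,.2675,.07)),proj("side",(.5145,.2675,.08)))
E
```

```text
[0.51310026 0.26193145 0.10043232]
[(218, 166, 28, 17, [231.5, 173.5]), (227, 143, 7, 9, [230.1, 147.2])] [229.2 149.1] [229.1 145.3]
```

Only 5 mm short in y. I correct, lower and check.

Request:
drive_tool([
  [[0.5,0.1,0],[0,0,0],-1],
  [[0,0,0.8],[0,0,0],-1],
  [[0,0,0.6],[0,0,0],-1],
  [[0,0,0.25],[0,0,0],-1],
  [[0,0,0],[0,0,0],-1],
  [[0,0,0],[0,0,0],-1],
])

```text
time: 34.67
position: [0.5132, 0.2667, 0.0833]
tool_rot: [2.222, 2.221, -0.002]
ft_force: [-2.8, -2.2, 9.0]
grip_width: 0.281
grip_force: 12.0
```

Request:
drive_tool([
  [[0,0,0],[0,0,0],-0.3],
  [[0,0,0],[0,0,0],0.4],
  [[0,0,0],[0,0,0],0.4],
  [[0,0,0],[0,0,0],0.4],
  [[0,0,-3],[0,0,0],0.4],
  [[0,0,-5],[0,0,0],0.4],
  [[0,0,-4],[0,0,0],0.4],
  [[4,-0.2,0],[0,0,0],0.4],
  [[5,-0.2,0],[0,0,0],0.4],
  [[3,-0.3,0],[0,0,0],0.4],
  [[0,0,0],[0,0,0],0.4],
  [[0,0,0],[0,0,0],0.4],
])

```text
time: 36.17
position: [0.5067, 0.3859, 0.2023]
tool_rot: [2.222, 2.22, -0.001]
ft_force: [-0.3, -0.2, -0.8]
grip_width: 0.705
grip_force: 0.0
```

```bash
python3 look.py pics/13.png
```

```text
36.175 [0.5067 0.3859 0.2023] [ 2.222e+00  2.220e+00 -1.000e-03] [ 0.1   0.59 -1.09  1.57  0.54  1.31 -1.06] 0.705270800707112 [-0.3 -0.2 -0.8]
```

View pics/13.png

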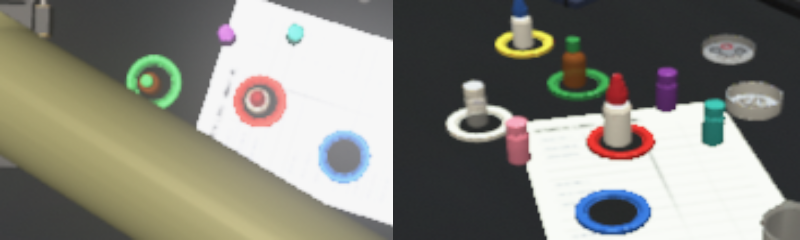

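The green bottle stands in the green holder. I will measure its offset at the end. Now the blue bottle, from yellow.

Request:
drive_tool([
  [[0.1,0,3],[0,0,0],0.4],
  [[0,0,3],[0,0,0],0.4],
  [[0,0,3],[0,0,0],0.4],
  [[0,0,2.2],[0,0,0],0.4],
  [[0,0,0],[0,0,0],0.4],
  [[0,0,0],[0,0,0],0.4],
  [[0,0,0],[0,0,0],-1],
  [[0,0,0],[0,0,0],-1],
  [[0,0,0],[0,0,0],-1],
  [[0,0,0],[0,0,0],-1],
  [[0,0,0],[0,0,0],-1],
  [[0,0,0],[0,0,0],-1],
])

```text
time: 37.78
position: [0.5064, 0.3876, 0.0907]
tool_rot: [-2.222, -2.221, 0.0]
ft_force: [-0.0, -0.2, -0.0]
grip_width: 0.257
grip_force: 12.0
```

Request:
drive_tool([
  [[0,0,0],[0,0,0],-1],
])

```text
time: 37.9
position: [0.5064, 0.3876, 0.0907]
tool_rot: [-2.222, -2.221, 0.0]
ft_force: [-0.2, 0.5, -0.2]
grip_width: 0.254
grip_force: 12.0
```

Request:
drive_tool([
  [[0,0,-3],[0,0,0],-1],
  [[0,0,-5],[0,0,0],-1],
  [[0,0,-4],[0,0,0],-1],
  [[-4,-0.9,0],[0,0,0],-1],
  [[-5,-1,0],[0,0,0],-1],
  [[-5,-1,0],[0,0,0],-1],
  [[-5,-1,0],[0,0,0],-1],
  [[-5,-1,0],[0,0,0],-1],
  [[-5,-1,0],[0,0,0],-1],
  [[-4,-1,0],[0,0,0],-1],
  [[-1.8,-0.5,0],[0,0,0],-1],
  [[0,0,0],[0,0,0],-1],
])

```text
time: 39.4
position: [0.432, 0.038, 0.2105]
tool_rot: [2.225, 2.215, -0.003]
ft_force: [0.4, -0.1, 0.1]
grip_width: 0.254
grip_force: 12.0
```

Request:
drive_tool([
  [[0,0,0],[0,0,0],-1],
  [[0,0,3],[0,0,0],-1],
  [[0,0,3],[0,0,0],-1],
  [[0,0,3],[0,0,0],-1],
  [[0,0,1.5],[0,0,0],-1],
  [[0,0,0],[0,0,0],-1],
  [[0,0,0],[0,0,0],-1],
])

```text
time: 40.28
position: [0.4329, 0.041, 0.1063]
tool_rot: [-2.219, -2.223, -0.003]
ft_force: [-0.5, -0.4, 0.3]
grip_width: 0.251
grip_force: 12.0
```

Request:
drive_tool([
  [[-0.2,0,0.7],[0,0,0],-1],
  [[0,0,0.6],[0,0,0],-1],
  [[0,0,0.25],[0,0,0],-1],
  [[0,0,0],[0,0,0],-1],
  [[0,0,0],[0,0,0],-1],
])

```text
time: 40.9
position: [0.4321, 0.0374, 0.0904]
tool_rot: [-2.222, -2.221, 0.002]
ft_force: [-2.6, -0.9, 5.9]
grip_width: 0.257
grip_force: 12.0
```

Request:
drive_tool([
  [[0,0,0],[0,0,0],-0.3],
  [[0,0,0],[0,0,0],0.4],
  [[0,0,0],[0,0,0],0.4],
  [[0,0,0],[0,0,0],0.4],
  [[0,0,-3],[0,0,0],0.4],
  [[0,0,-5],[0,0,0],0.4],
  [[0,0,-5],[0,0,0],0.4],
  [[-5,0.5,-2],[0,0,0],0.4],
  [[-5,0,-2],[0,0,0],0.4],
  [[-5,0,0],[0,0,0],0.4],
  [[-5,0,0],[0,0,0],0.4],
  [[0,0,0],[0,0,0],0.4],
])

```text
time: 42.4
position: [0.436, -0.1669, 0.258]
tool_rot: [-2.229, -2.212, -0.001]
ft_force: [-0.1, 0.2, -0.3]
grip_width: 0.7
grip_force: 0.0
```

```bash
python3 - <<'E'
from h import *
print(ctrl.get_state()["position"])
t=ctrl.get_image("top");s=ctrl.get_image("side")
cv2.imwrite("pics/14.png",np.hstack([cv2.resize(t[150:260,120:300],(393,240)),cv2.resize(s[130:255,150:330],(407,240))])[:,:,::-1])
for n,im in(("top",t),("side",s)):
    for c in("red","green","blue","yellow"):
        for b in blobs(im,mask(im,c),8):
            if 120<b[0]<300 and 120<b[1]<260: print(n,c,b)
# white: bright blob of vial cap inside white ring's hole, top view
g=cv2.cvtColor(t,cv2.COLOR_RGB2GRAY)[218:252,183:218]
nb,l,st,ce=cv2.connectedComponentsWithStats((g>110).astype(np.uint8));print(st,ce+[183,218])
# red cap inside red ring
h=cv2.cvtColor(t,cv2.COLOR_RGB2HSV)
m=mask(t,"red")[180:212,222:256];nb,l,st,ce=cv2.connectedComponentsWithStats(m);print(st,ce+[222,180])
for col,(x,y) in(("green",(190,187)),("blue",(277,221))):
    m=mask(t,col)[y-16:y+16,x-16:x+16];nb,l,st,ce=cv2.connectedComponentsWithStats(m);print(col,st.tolist(),ce+[x-16,y-16])
for n,p in(("red",(.4952,.1412,.075)),("blue",(.4323,.0397,.065)),("green",(.5145,.2679,.063)),("vial",(.3916,.238,.055))):print(n,proj("top",p),proj("side",p))
E
```

```text
[ 0.43602412 -0.16690912  0.25796453]
top red (227, 185, 24, 23, [238.6, 196.1])
top green (178, 175, 24, 25, [190.0, 187.4])
top blue (266, 210, 24, 24, [277.1, 221.4])
top yellow (131, 177, 26, 26, [143.3, 189.3])
side red (205, 209, 4, 3, [206.5, 210.0])
side red (201, 201, 9, 14, [205.1, 204.4])
side red (201, 196, 8, 5, [203.8, 197.8])
side red (236, 195, 30, 18, [250.3, 203.2])
side red (244, 170, 7, 14, [247.2, 177.3])
side green (218, 166, 28, 16, [231.4, 173.5])
side green (226, 149, 7, 8, [229.3, 152.2])
side blue (231, 230, 33, 22, [246.9, 240.0])
side blue (242, 211, 9, 15, [245.7, 218.2])
side yellow (195, 145, 26, 16, [207.7, 152.3])
[[  0   0  35  34 670]
 [  4   0  31  30 520]] [[198.64179104 236.15522388]
 [201.75       232.36730769]]
[[  0   0  34  32 856]
 [  5   5  24  23 218]
 [ 13  12   5   4  14]] [[238.4953271  195.35514019]
 [238.60091743 196.18807339]
 [237.21428571 193.64285714]]
green [[0, 0, 32, 32, 798], [4, 4, 24, 25, 212], [11, 14, 5, 4, 14]] [[189.62280702 186.22305764]
 [189.21698113 187.53301887]
 [186.78571429 186.64285714]]
blue [[0, 0, 32, 32, 830], [5, 5, 24, 24, 193], [20, 17, 1, 1, 1]] [[276.31566265 220.21686747]
 [277.26943005 221.70984456]
 [281.         222.        ]]
red [238.7 194.2] [248.2 175.2]
blue [279.1 220.9] [244.6 214.5]
green [187.7 185.5] [229.2 151.7]
vial [198.6 235.5] [184.3 174.7]
```

View pics/14.png

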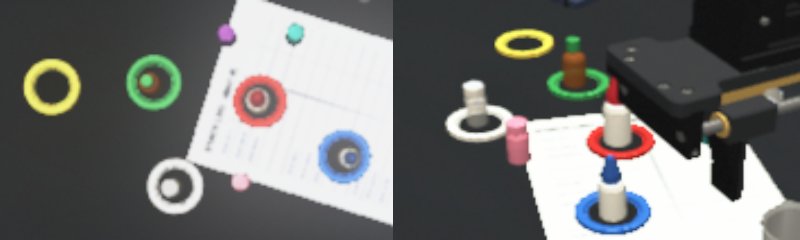

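Measured in the top view, the caps lie within about 2–6 mm of their holder centres: red (237,194), green (187,187), blue (281,222) and vial (198,236). All four stand upright, yellow is empty and the gripper is clear, so I hand in.

```bash
python3 -c "
from bench import ctrl
print(ctrl.close_job())"
```

```text
the job is handed in; nothing more can be done
None
```

I handed the job in at about 42 s of the 112 s: the red, blue and green bottles and the white vial each stand upright in the holder of their own colour, within about 6 mm of centre by the top camera. The yellow holder is empty and the arm never went near the beaker; the hand-in returned no verdict.

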